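Top up the pickup rail at the fret bench

TASK

Load the two loose guitar pickups into the tilted rail behind the one already waiting in it: set each down on the white shelf at the high end, let go of it, then push it gently, without gripping it, over the edge so that it slides down under the clear cover. All three must end up facing the same way, cream coils on the same side, closed up in one row against the stop at the low end. Leave the neck rest, cork block and screwdriver where they are.

Things in the scene. Friction and masses are not known exactly. Their poses are not given: they have to be found in the camera images.
- rail: Gravity rail for pickups, fixed on the bench, base board 110 by 340 mm. Origin on the bench straight under the brow, the edge where the level white shelf turns into the sloping white track. z up; -y points down the slope; +x is the side where the cream coils belong. The plastic is slick: pickups slide down the track by themselves, and do not move on the level shelf unless pushed.
- rail_shelf (a point): Point on top of the level loading shelf, on the rail's centre line, 48 mm uphill (rail +y) of the brow. The shelf lies 98 mm above the bench, is 100 mm wide (rail x), runs from the brow (y = 0) to y = +95 mm and is open on three sides. A pickup fits here lengthwise along rail y, ready to be pushed.
- rail_brow (a point): Middle of the brow, on the surface. From here the track falls at 22 degrees, 227 mm along the slope to the end stop, between aluminium walls 43 mm apart and 26 mm high. Two aluminium cheeks flare from the walls (43 mm apart at y = -23 mm) to a mouth about 85 mm wide at y = +10 mm and stand up to 19 mm above the shelf. A pickup tips onto the track once its middle is past the brow.
- rail_cover (a point): Middle of the top of the clear cover, fixed over the track from 45 to 160 mm down the slope; its underside is 26 mm and its top 30 mm above the track. The lowest 67 mm of the track, by the stop, are open on top.
- rail_slot1 (a point): Where the centre of the underside of the lowest pickup lies when it rests against the end stop.
- rail_slot2 (a point): The same for the second pickup of a closed row, 69 mm further up the slope.
- rail_slot3 (a point): The same for the third pickup of a closed row, another 69 mm up the slope; its upper end then lies about 20 mm below the brow.
- pickup_a: Loose two-coil guitar pickup lying flat on the bench, a block 69 mm long (its y), 38 mm wide (its x) and 20 mm high, about 120 g. Origin at the centre of the underside, z up. The coil top on its +x half is cream, that on its -x half black, each with six steel pole pieces. Loaded rightly, its x axis points the same way as the rail's x axis.
- pickup_a_cream (a point): Middle of the cream coil's top on pickup_a, 9.7 mm from the pickup's centre line.
- pickup_b: Second loose pickup on the bench, the same as pickup_a.
- pickup_b_cream (a point): Middle of the cream coil's top on pickup_b.
- pickup_c: Pickup of the same kind, already in the rail against the end stop, tilted with the slope, facing the right way. Loose.
- pickup_c_cream (a point): Middle of the cream coil's top on pickup_c.
- neck_rest: Bystander: yellow plastic neck rest, a cradle block 70 by 120 mm (y) and 76 mm high. Origin at the centre of its underside.
- cork_block: Bystander: round cork sanding block, 68 mm across and 32 mm high. Origin at the centre of its underside.
- driver: Bystander: screwdriver with a black handle, 170 mm long, lying along its x with the handle towards -x, 26 mm high. Origin under its middle.

How it is judged:
At the end, for the whole second after the job is handed in: pickup_c rests in slot 1 (within 6 mm) and the two loose pickups in slots 2 and 3, in either order (within 7 and 8 mm), all with the cream coil on the rail's +x side and at rest (distance between pickup_c and rail_slot1 below 0.006 m and ((distance between pickup_a and rail_slot2 below 0.007 m and distance between pickup_b and rail_slot3 below 0.008 m) or (distance between pickup_b and rail_slot2 below 0.007 m and distance between pickup_a and rail_slot3 below 0.008 m)) and x of each of pickup_a_cream, pickup_b_cream, pickup_c_cream in the frame of rail above 0.005 m and linear speed of each of pickup_a, pickup_b, pickup_c below 0.01 m/s); the robot touches nothing.
It fails at once if the neck rest, cork block or screwdriver is moved more than 20 mm (distance of any of neck_rest, cork_block, driver from where it was at the start of the episode above 0.02 m).
It fails at once if a loose pickup is gripped or forced by the fingers (over 15 N) on the track, with its middle past the brow ((contact force between the fingers and pickup_a above 15 N and y of pickup_a in the frame of rail between -0.21 and -0.004 m and x of pickup_a in the frame of rail between -0.02 and 0.02 m and z of pickup_a in the frame of rail below 0.108 m) or (contact force between the fingers and pickup_b above 15 N and y of pickup_b in the frame of rail between -0.21 and -0.004 m and x of pickup_b in the frame of rail between -0.02 and 0.02 m and z of pickup_b in the frame of rail below 0.108 m)).
It also fails if it takes over 67 s, if anything falls off the work surface, if the arm or the gripper's body presses on something with over 40 N, if the wrist force passes 120 N, or if a joint passes its speed limit or range.

ROBOT

A 6-joint arm with a two-finger parallel gripper is mounted at the origin on the work surface. World frame = base frame: x ahead of the robot, y to its left, z up, the work surface at z = 0. Lengths are in m, angles in rad, forces in N, time in s.
With the tool pointing down it reaches from about 0.35 to 0.975 m from the base axis. Payload 4.9 kg.
Tool frame: the origin (TCP) lies at the very end of the fingers, on their centre line; the grasp point (between the pads) lies 19 mm behind it; z points along the fingers, y is the direction in which the jaws open and shut (so a half turn about z gives the same grasp; the last joint's range is limited). The gripper opens to 85 mm and grips with 20 to 120 N. Pads are 22 mm wide; open, the fingers measure 114 mm over their backs; the gripper's body (76 mm by 85 mm) begins 54 mm behind the grasp point. The pads swing forward as they close: fully open they stand 13 mm farther back than shut.
Start: joints at [1.075, 0.053, 1.613, -0, 1.476, -0.119], TCP at [0.23, 0.581, 0.231] pointing down, gripper open.
Joint ranges: [-3.01, 3.01], [-1.01, 2.22], [0.06, 2.58], [-1.02, 4.17], [0.09, 2.62], [-3.14, 3.14]. Speed limits (rad/s): [2.57, 2.57, 3.14, 3.14, 3.14, 3.14].

INTERFACE

Orientations are given as a rotation vector (axis times angle).
In Python, from station import ctrl gives the robot as it stands.
- The arm moves only by the tool step_arm, never from a script. Its argument "moves" is a list of rows, each a list of 5 numbers: the opening, from 0 (shut) to 1 (fully open), then the shift along the world's x, y, z in m, then the turn about the world's z in degrees. A call has 1 to 20 rows; each row shifts and turns the pose as measured when the row begins; what a row does not reach is not made up. A row lasts 1/8 s, in which the tool goes at most 62.5 mm and 10.7 degrees, less where a joint would pass 70% of its speed; a pose out of reach is approached as far as the arm can. A call is refused whole if a number of a shift passes 0.0625 or a number of a turn 10.7, either way. A call with a gripper value outside its range is refused whole. The fingers move at their own pace and stop on an object; "newtons" is the grip in N (left out, the last holds). Time passes only in rows, so rows that do not move let the fingers close. It gives the time, the measured TCP pose, the force and the opening at its end, in the units of the state.
- ctrl.get_obs(): the state, without advancing time (a new reading comes with each control period).
- ctrl.get_image(name): name is "scene" or "top"; returns a dict with "color" (384x512x3 uint8, red, green, blue), "camera_matrix" (3x3 intrinsics, pixels), "R" (3x3) and "t" (3): a world point X has camera coordinates R X + t. Camera axes: x right, y down, z forward; pixel columns grow to the right and rows downward; lengths in m; the calibration is good to about 2 mm. A picture is of the moment at which its call begins. There is no depth.
- ctrl.finish_job(): hands the job in, once; it reports no verdict.
Trained networks look in a picture, given as the dict that the camera call returned (one of the last four; its "shot" number tells which), for a name from the list of things; names that differ only in an ending like _2 or _b are one class to them, and where a whole thing is asked for, a point or a joint stands for the part that bears it (a point fixed in the world has none). Each returns a list of dicts, best first, with "p" (0 to 1); they miss things now and then, are a little off and sometimes report something else, mostly with a low value. They report only what shows in the picture. A call takes as long as a camera call.
- ctrl.spot_in(picture, query): "bbox" ([left, top, right, bottom] in pixels, round what is visible of it).
The state is a dict: "t": time; "q": joint angles; "dq": joint speeds; "effort": joint torques, N m; "tool_pos": TCP position; "tool_rot": TCP orientation; "contact_force": force on the tool from outside, world axes, zero at the start; "wrist_torque": the same for the moment, N m; "opening": finger opening in m.
Only numpy, scipy, OpenCV 4.12 (cv2) and the standard library are available. Lean on these libraries where they do the work, as an engineer would, in place of code of your own. Each camera call takes 0.05 s, during which the arm holds its last target.

## Working session

There is one attempt and no reset: what is moved stays moved. The work goes in short steps, Python scripts to look and compute and a tool call to move; the robot and the scene stay as the last step left them, time stands still between calls to the robot, and variables do not carry over. Pictures are saved under pics/ and viewed, and the job is handed in when it is done.

Besides the shell and the picture viewer there is one more tool, called as name(argument=value, ...) on one line, values as JSON. step_arm: Moves the arm, as the interface text tells. Its arguments: {"type":"object","properties":{"moves":{"type":"array","items":{"type":"array","items":{"type":"number"}}},"newtons":{"type":"number"}},"required":["moves"]}

```bash
mkdir -p pics; ls; cat > h.py <<'E'
from station import ctrl
import numpy as np, cv2
def shot(name,tag):
    p=ctrl.get_image(name); cv2.imwrite(f'pics/{tag}.png',cv2.resize(p['color'][:,:,::-1],None,fx=1.5,fy=1.5,interpolation=cv2.INTER_CUBIC)); return p
def ray(p,u,v,z):
    K=p['camera_matrix'];R=np.array(p['R']);t=np.array(p['t'])
    d=R.T@np.linalg.solve(np.array(K),[u,v,1.]);c=-R.T@t
    return c+d*(z-c[2])/d[2]
def proj(p,X):
    q=np.array(p['camera_matrix'])@(np.array(p['R'])@np.array(X)+np.array(p['t']));return q[:2]/q[2]
E
python3 - <<'E'
from h import *
o=ctrl.get_obs();print(o['t'],o['tool_pos'],o['tool_rot'],o['opening'])
for n in ['top','scene']:
    p=shot(n,n+'0'); np.save(n+'0.npy',p,allow_pickle=True)
    print(n,-np.array(p['R']).T@p['t'],np.array(p['R']).round(2).tolist())
    for q in ['pickup_a','pickup_a_cream','rail','rail_shelf','rail_brow','rail_slot1','rail_cover','neck_rest','cork_block','driver']:
        print(q,[(np.round(d['bbox']).tolist(),round(d['p'],2)) for d in ctrl.spot_in(p,q)][:4])
E
```

```text
pics
0.0 [0.22966784 0.58061385 0.23008861] [-5.88254632e-01 -3.08541795e+00  3.02511890e-03] 0.0851760959392141
top [0.43981646 0.0156504  1.14297441] [[-0.02, -1.0, -0.01], [-1.0, 0.03, -0.1], [0.1, 0.01, -1.0]]
pickup_a [([117.0, 170.0, 149.0, 196.0], 0.79), ([173.0, 218.0, 195.0, 248.0], 0.77), ([327.0, 183.0, 350.0, 201.0], 0.5)]
pickup_a_cream [([119.0, 168.0, 150.0, 196.0], 0.93)]
rail [([276.0, 245.0, 308.0, 253.0], 0.71), ([229.0, 151.0, 358.0, 215.0], 0.69)]
rail_shelf [([230.0, 152.0, 356.0, 215.0], 0.78)]
rail_brow [([225.0, 153.0, 357.0, 216.0], 0.59)]
rail_slot1 [([229.0, 152.0, 356.0, 217.0], 0.72)]
rail_cover [([228.0, 153.0, 360.0, 218.0], 0.68)]
neck_rest [([349.0, 255.0, 401.0, 282.0], 0.78), ([167.0, 130.0, 190.0, 155.0], 0.58)]
cork_block [([167.0, 128.0, 193.0, 156.0], 0.7)]
driver [([244.0, 245.0, 308.0, 253.0], 0.54), ([116.0, 168.0, 150.0, 196.0], 0.17)]
scene [1.13547739 0.52719679 1.06081585] [[-0.64, 0.77, -0.01], [0.6, 0.49, -0.63], [-0.48, -0.41, -0.78]]
pickup_a [([319.0, 209.0, 348.0, 236.0], 0.94), ([332.0, 281.0, 361.0, 302.0], 0.75)]
pickup_a_cream []
rail [([172.0, 152.0, 272.0, 249.0], 0.56)]
rail_shelf [([168.0, 152.0, 273.0, 245.0], 0.84)]
rail_brow [([167.0, 152.0, 273.0, 245.0], 0.73)]
rail_slot1 [([166.0, 154.0, 272.0, 247.0], 0.88)]
rail_cover [([164.0, 152.0, 271.0, 248.0], 0.72), ([320.0, 208.0, 349.0, 238.0], 0.6)]
neck_rest [([200.0, 92.0, 240.0, 130.0], 0.82)]
cork_block [([262.0, 268.0, 291.0, 302.0], 0.68), ([173.0, 153.0, 274.0, 247.0], 0.32)]
driver [([246.0, 154.0, 293.0, 181.0], 0.51)]
```

View pics/top0.png

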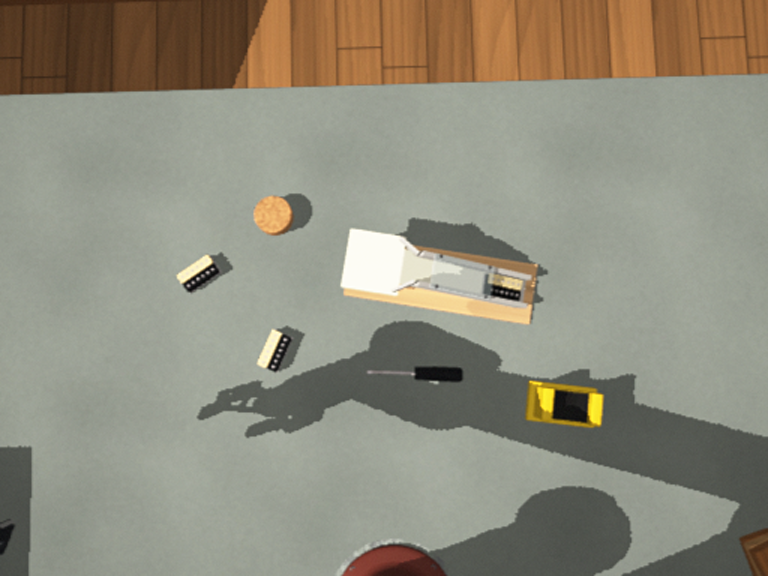

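View pics/scene0.png

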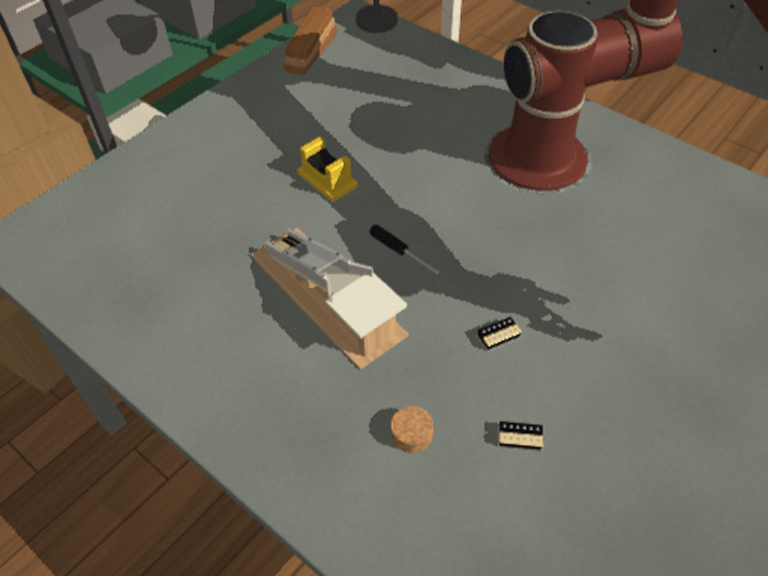

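```bash
python3 - <<'E'
from h import *
p=np.load('top0.npy',allow_pickle=True).item(); c=p['color'][:,:,::-1]
a=cv2.resize(c[145:255,105:205],None,fx=5,fy=5,interpolation=cv2.INTER_CUBIC)
b=cv2.resize(c[140:225,220:365],None,fx=5,fy=5,interpolation=cv2.INTER_CUBIC)
cv2.imwrite('pics/ca.png',a);cv2.imwrite('pics/cb.png',b)
print(p['color'].shape)
E
```

```text
(384, 512, 3)
```

View pics/ca.png

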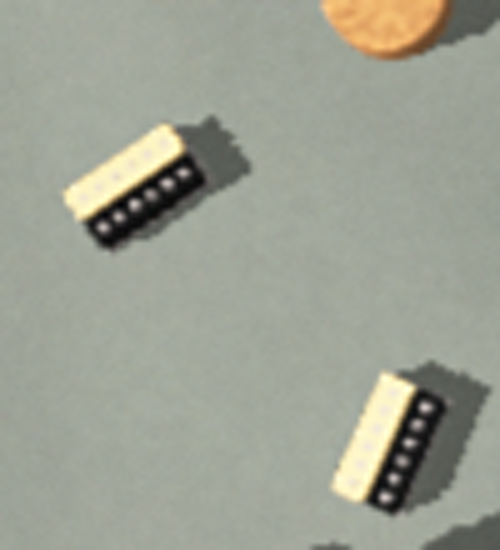

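View pics/cb.png

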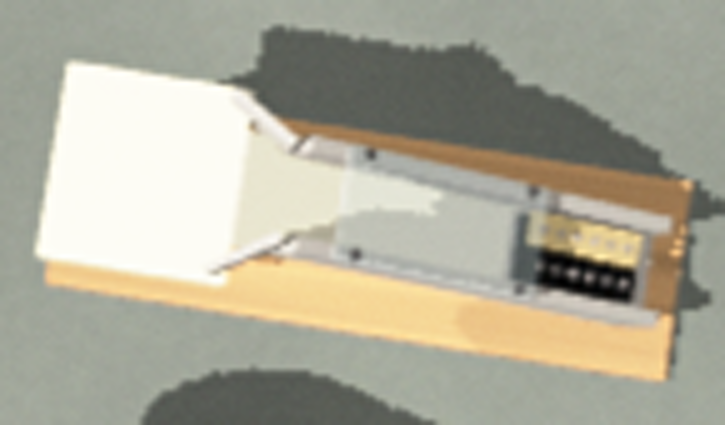

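```bash
python3 - <<'E'
from h import *
p=np.load('top0.npy',allow_pickle=True).item()
s=np.load('scene0.npy',allow_pickle=True).item()
def ca(x,y): return 105+x/5-.4,145+y/5-.4
def cb(x,y): return 220+x/5-.4,140+y/5-.4
c=p['color'].astype(int)
def meas(lo,hi,nm):
    sub=c[lo[1]:hi[1],lo[0]:hi[0]]
    R,G,B=sub[...,0],sub[...,1],sub[...,2]
    cream=(R>200)&(R-B>20)
    ys,xs=np.nonzero(cream); 
    W=np.array([ray(p,x+lo[0],y+lo[1],.02)[:2] for x,y in zip(xs,ys)]).astype(np.float32)
    m=W.mean(0); u,sv,vt=np.linalg.svd(W-m); 
    print(nm,'cream n',len(W),'mean',m.round(4),'long dir deg',np.degrees(np.arctan2(vt[0][1],vt[0][0])).round(1),cv2.minAreaRect(W*1000))
    return m,vt[0]
for nm,lo,hi in (('A',(112,165),(155,200)),('B',(165,215),(200,252))): meas(lo,hi,nm)
A=[ca(*q) for q in [(62,195),(168,122),(206,178),(108,250)]]
B=[ca(*q) for q in [(385,370),(446,394),(395,516),(331,490)]]
for n,Q in(('A',A),('B',B)):
    W=np.array([ray(p,*q,.02)[:2] for q in Q]);print(n,W.round(4).tolist(),W.mean(0).round(4),[np.linalg.norm(W[i]-W[i-1]).round(4) for i in range(4)])
S=[cb(*q) for q in [(68,62),(37,258),(212,280),(240,90)]]
W=np.array([ray(p,*q,.098)[:2] for q in S]);print(W.round(4).tolist(),[np.linalg.norm(W[i]-W[i-1]).round(4) for i in range(4)])
d=W[0]-W[1];print('rail x deg',np.degrees(np.arctan2(d[1],d[0])), 'back mid',(W[0]+W[1])/2)
Q=[cb(*q) for q in [(45,285),(668,380),(692,183)]]
W=np.array([ray(p,*q,.0)[:2] for q in Q]);print('base',W.round(4).tolist(),np.linalg.norm(W[0]-W[1]),np.linalg.norm(W[2]-W[1]));d=W[0]-W[1];print(np.degrees(np.arctan2(d[1],d[0]))-90)
d=W[2]-W[1];print(np.degrees(np.arctan2(d[1],d[0])))
E
```

```text
A cream n 179 mean [0.6032 0.3459] long dir deg 123.9 ((603.3839721679688, 345.5556335449219), (19.231042861938477, 68.77831268310547), 32.88016891479492)
B cream n 188 mean [0.4559 0.2117] long dir deg 155.1 ((455.76837158203125, 211.6859130859375), (19.641340255737305, 68.23572540283203), 64.83525085449219)
A [[0.5909, 0.3786], [0.6294, 0.321], [0.5982, 0.3002], [0.5602, 0.3535]] [0.5947 0.3383] [np.float64(0.0397), np.float64(0.0694), np.float64(0.0375), np.float64(0.0654)]
B [[0.4916, 0.2038], [0.4779, 0.1712], [0.4135, 0.1992], [0.4282, 0.2333]] [0.4528 0.2019] [np.float64(0.0699), np.float64(0.0354), np.float64(0.0702), np.float64(0.0371)]
[[0.6535, 0.0581], [0.554, 0.0758], [0.5406, -0.0118], [0.6368, -0.0286]] [np.float64(0.0883), np.float64(0.1011), np.float64(0.0886), np.float64(0.0977)]
rail x deg -10.074242153509399 back mid [0.60376181 0.06698876]
base [[0.5497, 0.0774], [0.4891, -0.261], [0.5969, -0.2794]] 0.34376405961832035 0.10940701919267727
-10.149365394346631
-9.68832686447853
```

step_arm(moves=[[0.8,0.03,-0.05,0,0],[0.8,0.03,-0.05,0,0],[0.8,0.03,-0.05,0,0],[0.8,0.03,-0.05,0,-1],[0.8,0.03,-0.05,0,-1],[0.8,0.03,-0.05,0,-1],[0.8,0.03,-0.05,-0.02,0],[0.8,0.01,-0.02,-0.04,0]], newtons=40)

```text
t: 2.1
tool_pos: [0.4566, 0.2024, 0.1762]
tool_rot: [0.661, 3.058, 0.012]
contact_force: [0.1, 0.7, -0.1]
opening: 0.068
```

```bash
cat >> h.py <<'E'
from scipy.spatial.transform import Rotation as Ro
def st():
    o=ctrl.get_obs(); M=Ro.from_rotvec(o['tool_rot']).as_matrix()
    j=np.degrees(np.arctan2(M[1,1],M[0,1]))
    return o,j
def err(x,y,z,ang):
    o,j=st(); print('t',o['t'],'pos',np.round(o['tool_pos'],4),'need',np.round(np.array([x,y,z])-o['tool_pos'],4),'turn',round((ang-j+90)%180-90,1),'jaw',round(j,1),'open',round(o['opening'],4),'F',np.round(o['contact_force'],1),'q6',round(o['q'][5],2))
E
python3 -c "
from h import *
err(.452,.2025,.003,65)"
```

```text
t 2.1 pos [0.4566 0.2024 0.1762] need [-4.600e-03  1.000e-04 -1.732e-01] turn -0.6 jaw 65.6 open 0.068 F [ 0.1  0.7 -0.1] q6 -0.88
```

step_arm(moves=[[0.8,-0.003,0,-0.05,-0.6],[0.8,-0.002,0,-0.05,0],[0.8,0,0,-0.04,0],[0.8,0,0,-0.015,0],[0.8,0,0,-0.005,0]])

```text
t: 2.72
tool_pos: [0.4519, 0.1995, 0.0115]
tool_rot: [0.686, 3.052, 0.012]
contact_force: [1.0, 0.5, 0.1]
opening: 0.0686
```

```bash
python3 -c "
from h import *
p=shot('scene','g1');err(.452,.2025,.003,65)
cv2.imwrite('pics/g1c.png',cv2.resize(p['color'][150:270,270:420,::-1],None,fx=5,fy=5,interpolation=cv2.INTER_CUBIC))"
```

```text
t 2.775 pos [0.4518 0.1994 0.0113] need [ 0.0002  0.0031 -0.0083] turn 0.3 jaw 64.7 open 0.0682 F [-0.3 -0.7 -0.7] q6 -0.86
```

View pics/g1c.png

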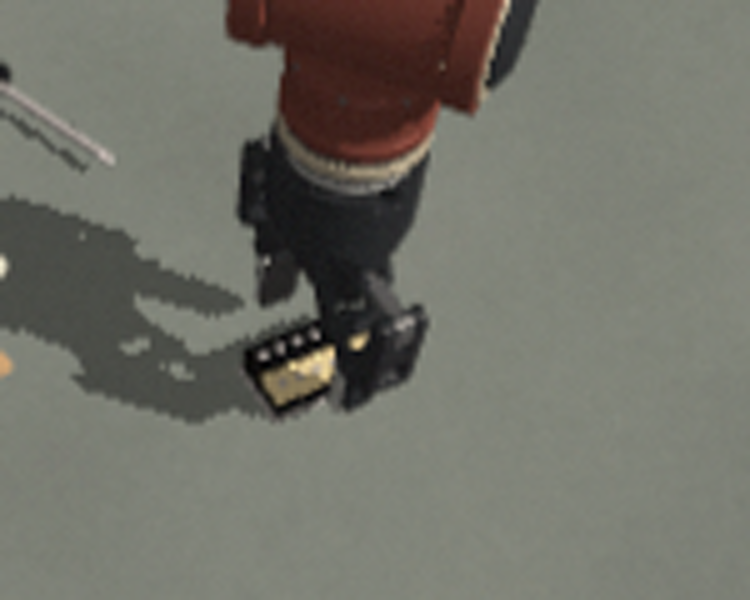

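```bash
python3 -c "
from h import *
s=np.load('scene0.npy',allow_pickle=True).item()
im=cv2.resize(s['color'][150:320,270:420,::-1],None,fx=5,fy=5,interpolation=cv2.INTER_CUBIC)
def box(cx,cy,a):
    a=np.radians(a);X=np.array([np.cos(a),np.sin(a)]);Y=np.array([-X[1],X[0]])
    for z in (0,.02):
        pts=[((proj(s,[*(np.array([cx,cy])+i*.019*X+j*.0345*Y),z])-[270,150]+.5)*5).astype(int) for i,j in((1,1),(1,-1),(-1,-1),(-1,1))]
        cv2.polylines(im,[np.array(pts)],True,(0,0,255) if z else (255,0,0),1)
box(.452,.2025,65);box(.595,.3395,33.2)
print((proj(s,[.4518,.1994,.0113])-[270,150])*5)
cv2.imwrite('pics/bx.png',im[:800,:800])"
```

```text
[309.64057369 359.25959369]
```

View pics/bx.png

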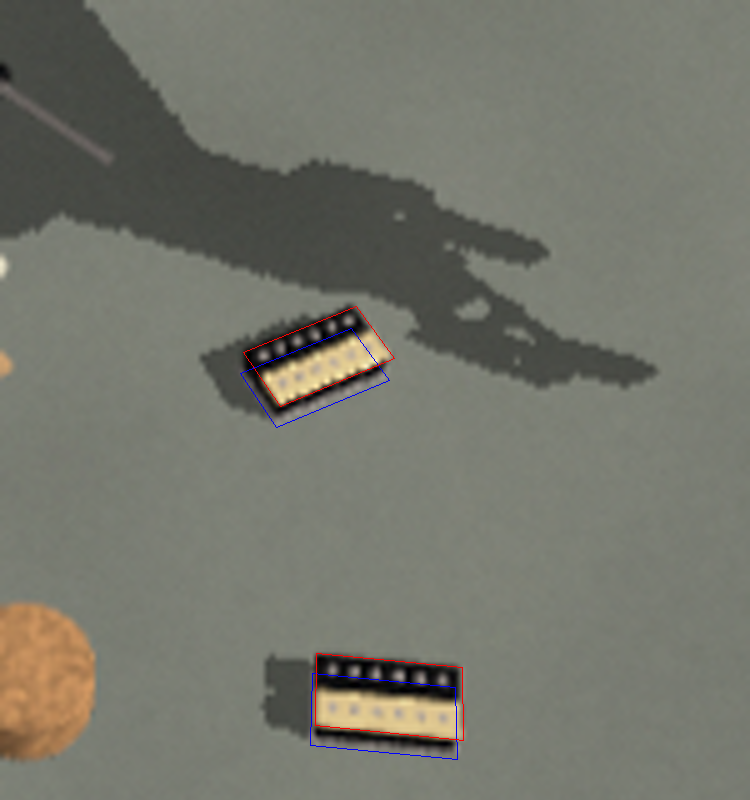

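step_arm(moves=[[0.8,0,0.003,-0.006,0],[0.8,0,0,-0.003,0],[0.3,0,0,0,0],[0.3,0,0,0,0],[0.3,0,0,0,0],[0.3,0,0,0,0]], newtons=40)

```text
t: 3.52
tool_pos: [0.4558, 0.204, 0.0069]
tool_rot: [0.683, 3.044, 0.018]
contact_force: [-0.5, -0.8, -0.3]
opening: 0.0371
```

```bash
python3 -c "
from h import *
err(.452,.2025,.003,65)"
```

```text
t 3.525 pos [0.4558 0.204  0.0069] need [-0.0038 -0.0015 -0.0039] turn 0.3 jaw 64.7 open 0.0371 F [-0.5 -0.8 -0.3] q6 -0.86
```

step_arm(moves=[[0.3,0,0,0.03,0],[0.3,0,0,0.05,0],[0.3,0,0,0.05,0],[0.3,0.01,-0.015,0.03,-8],[0.3,0.015,-0.02,0.01,-9],[0.3,0.015,-0.02,0,-9],[0.3,0.02,-0.025,0,-9],[0.3,0.02,-0.025,0,-9],[0.3,0.02,-0.025,0,-9],[0.3,0.02,-0.025,0,-9],[0.3,0.02,-0.025,0,-9],[0.3,0,0,0,0]])

```text
t: 5.03
tool_pos: [0.5942, 0.0172, 0.1774]
tool_rot: [2.369, 2.038, -0.003]
contact_force: [0.5, 1.0, -1.7]
opening: 0.0372
```

```bash
python3 -c "
from h import *
err(.5956,.0207,.106,-10)"
```

```text
t 5.025 pos [0.5942 0.0172 0.1774] need [ 0.0014  0.0035 -0.0714] turn -1.4 jaw -8.6 open 0.0372 F [ 0.5  1.  -1.7] q6 0.06
```

step_arm(moves=[[0.3,0.001,0.003,-0.03,-1.4],[0.3,0,0,-0.025,0],[0.3,0,0,-0.008,0]])

```text
t: 5.4
tool_pos: [0.5942, 0.0218, 0.1131]
tool_rot: [2.39, 2.014, -0.001]
contact_force: [0.4, 0.9, -1.8]
opening: 0.0371
```

```bash
python3 -c "
from h import *
err(.5956,.0207,.106,-10)
p=shot('top','p1');q=shot('scene','p1s')
a=cv2.resize(p['color'][140:230,210:330,::-1],None,fx=4,fy=4,interpolation=cv2.INTER_CUBIC)
b=cv2.resize(q['color'][130:250,160:300,::-1],None,fx=4,fy=4,interpolation=cv2.INTER_CUBIC)[:360*2]
h=480;a=cv2.copyMakeBorder(a,0,h-a.shape[0],0,0,0)
cv2.imwrite('pics/p1c.png',cv2.resize(np.hstack([a,b]),None,fx=.76,fy=.76))"
```

```text
t 5.4 pos [0.5942 0.0218 0.1131] need [ 0.0014 -0.0011 -0.0071] turn -0.2 jaw -9.8 open 0.0371 F [ 0.4  0.9 -1.8] q6 0.09
```

View pics/p1c.png

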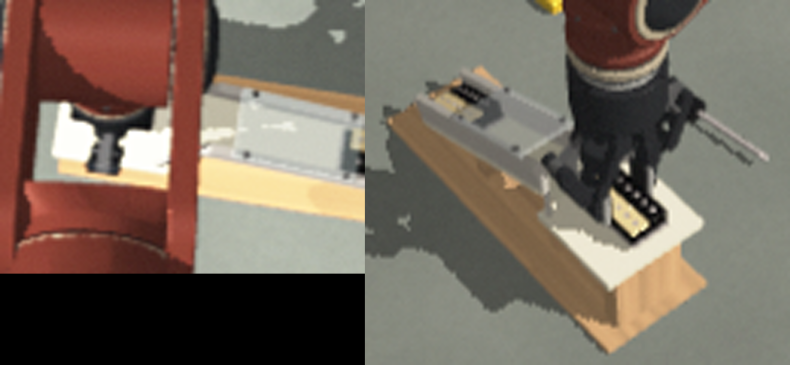

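step_arm(moves=[[0.3,0.001,-0.001,-0.005,0],[0.3,0,0,-0.003,0],[0.3,0,0,-0.001,0]])

```text
t: 5.88
tool_pos: [0.5973, 0.0209, 0.1075]
tool_rot: [2.387, 2.013, 0.005]
contact_force: [-1.1, -0.5, -1.6]
opening: 0.0372
```

```bash
python3 -c "
from h import *
err(.5956,.0207,.105,-10)"
```

```text
t 5.875 pos [0.5973 0.0209 0.1075] need [-0.0017 -0.0002 -0.0025] turn -0.3 jaw -9.7 open 0.0372 F [-1.1 -0.5 -1.6] q6 0.09
```

step_arm(moves=[[0.3,-0.001,0,-0.002,0],[0.3,0,0,-0.002,0]])

```text
t: 6.12
tool_pos: [0.5969, 0.0208, 0.1045]
tool_rot: [2.386, 2.012, 0.006]
contact_force: [-0.5, -0.5, 6.4]
opening: 0.0369
```

step_arm(moves=[[0.65,0,0,0,0],[0.65,0,0,0,0],[0.65,0,0,0.01,0],[0.65,0,0,0.03,0],[0.65,0,0,0.04,0]])

```text
t: 6.75
tool_pos: [0.5947, 0.0209, 0.1838]
tool_rot: [2.39, 2.015, -0.001]
contact_force: [1.0, 1.0, 0.5]
opening: 0.0555
```

```bash
python3 -c "
from h import *
err(.5956,.0207,.105,-10)
p=shot('top','p2');q=shot('scene','p2s')
b=cv2.resize(q['color'][130:250,160:300,::-1],None,fx=5,fy=5,interpolation=cv2.INTER_CUBIC)
cv2.imwrite('pics/p2c.png',b)"
```

```text
t 6.75 pos [0.5947 0.0209 0.1838] need [ 0.0009 -0.0002 -0.0788] turn -0.3 jaw -9.7 open 0.0555 F [1.  1.  0.5] q6 0.09
```

View pics/p2c.png

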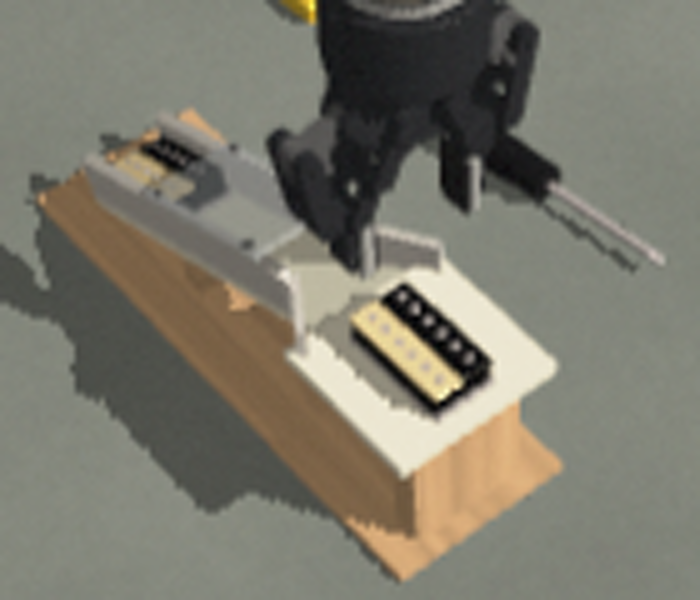

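step_arm(moves=[[0,0.006,0.03,0,0],[0,0.007,0.036,0,-0.3],[0,0,0,-0.03,0],[0,0,0,-0.03,0],[0,0,0,-0.01,0]])

```text
t: 7.48
tool_pos: [0.6142, 0.0887, 0.123]
tool_rot: [2.384, 1.998, 0.024]
contact_force: [0.2, 0.3, 0.2]
opening: 0.0002
```

```bash
python3 -c "
from h import *
err(.6073,.0867,.106,-10)
q=shot('scene','p3s')
b=cv2.resize(q['color'][130:250,160:300,::-1],None,fx=5,fy=5,interpolation=cv2.INTER_CUBIC)
cv2.imwrite('pics/p3c.png',b)"
```

```text
t 7.475 pos [0.6142 0.0887 0.123 ] need [-0.0069 -0.002  -0.017 ] turn 0.1 jaw -10.1 open 0.0002 F [0.2 0.3 0.2] q6 0.21
```

View pics/p3c.png

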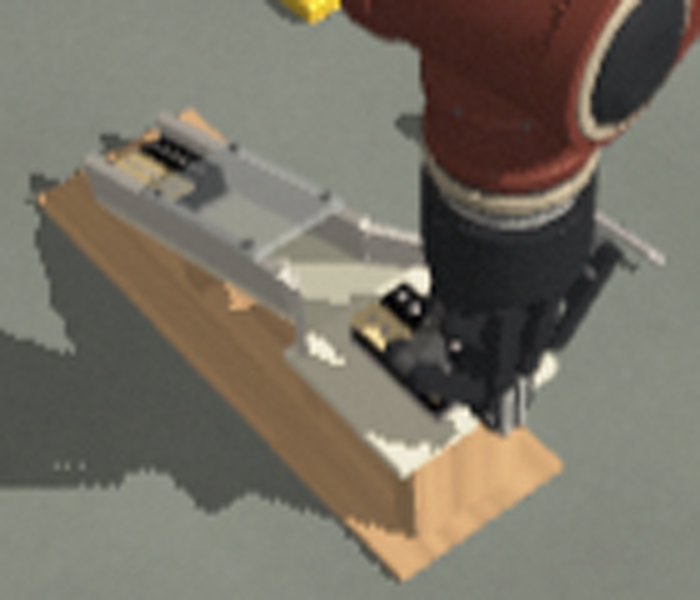

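step_arm(moves=[[0,-0.006,0,-0.01,0],[0,-0.001,0,-0.005,0],[0,0,0,-0.002,0]])

```text
t: 7.9
tool_pos: [0.6078, 0.0882, 0.1069]
tool_rot: [2.384, 1.996, 0.027]
contact_force: [-0.2, 0.5, 0.5]
opening: -0.0001
```

```bash
cat >> h.py <<'E'
def rl():
    o,j=st(); d=o['tool_pos'][:2]-np.array([.5873,-.0266]); X=np.array([.985,-.174]);Y=np.array([.174,.985])
    print('rail x,y',(d@X).round(4),(d@Y).round(4),'z',o['tool_pos'][2].round(4),'jaw',round(j,1),'F',np.round(o['contact_force'],1),'t',o['t'])
E
python3 -c "
from h import *
rl()"
```

```text
rail x,y 0.0003 0.1167 z 0.1069 jaw -10.1 F [-0.2  0.5  0.5] t 7.9
```

step_arm(moves=[[0,-0.001,-0.005,0,0],[0,-0.001,-0.005,0,0],[0,-0.001,-0.005,0,0],[0,-0.001,-0.005,0,0],[0,-0.001,-0.005,0,0],[0,-0.001,-0.005,0,0],[0,-0.001,-0.005,0,0],[0,-0.001,-0.005,0,0]])

```text
t: 8.9
tool_pos: [0.6004, 0.0453, 0.1086]
tool_rot: [2.383, 1.995, 0.031]
contact_force: [-0.4, -0.2, -0.5]
opening: -0.0002
```

```bash
python3 -c "
from h import *
rl()
q=shot('scene','p4s')
b=cv2.resize(q['color'][130:250,160:300,::-1],None,fx=5,fy=5,interpolation=cv2.INTER_CUBIC)
cv2.imwrite('pics/p4c.png',b)"
```

```text
rail x,y 0.0004 0.0731 z 0.1086 jaw -10.1 F [-0.4 -0.2 -0.5] t 8.9
```

View pics/p4c.png

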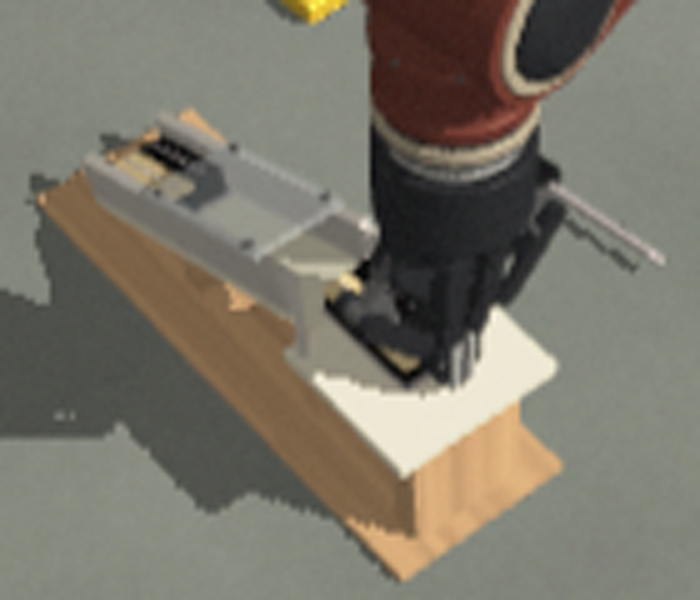

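step_arm(moves=[[0,-0.001,-0.005,-0.001,0],[0,-0.001,-0.005,-0.001,0],[0,-0.001,-0.005,0,0],[0,-0.001,-0.005,0,0],[0,-0.0005,-0.004,0,0],[0,-0.0005,-0.004,0,0]])

```text
t: 9.7
tool_pos: [0.5951, 0.015, 0.1066]
tool_rot: [2.382, 1.994, 0.03]
contact_force: [0.0, 0.3, -0.2]
opening: -0.0
```

```bash
python3 -c "
from h import *
rl()
q=shot('scene','p5s')
b=cv2.resize(q['color'][130:250,160:300,::-1],None,fx=5,fy=5,interpolation=cv2.INTER_CUBIC)
cv2.imwrite('pics/p5c.png',b)"
```

```text
rail x,y 0.0004 0.0423 z 0.1066 jaw -10.1 F [ 0.   0.3 -0.2] t 9.7
```

View pics/p5c.png

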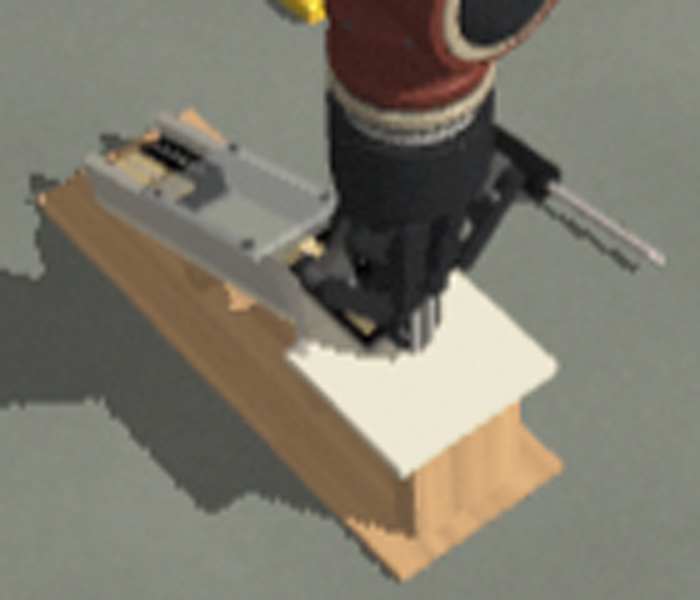

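step_arm(moves=[[0,-0.0005,-0.003,0,0],[0,-0.0005,-0.003,0,0],[0,-0.0005,-0.003,0,0],[0,-0.0005,-0.003,0,0]])

```text
t: 10.25
tool_pos: [0.5928, 0.0018, 0.1065]
tool_rot: [2.382, 1.994, 0.029]
contact_force: [0.1, -0.2, -0.0]
opening: -0.0001
```

```bash
python3 -c "
from h import *
rl()
q=shot('scene','p6s')
b=cv2.resize(q['color'][130:250,160:300,::-1],None,fx=5,fy=5,interpolation=cv2.INTER_CUBIC)
cv2.imwrite('pics/p6c.png',b)"
```

```text
rail x,y 0.0005 0.0289 z 0.1065 jaw -10.1 F [ 0.1 -0.2 -0. ] t 10.25
```

View pics/p6c.png

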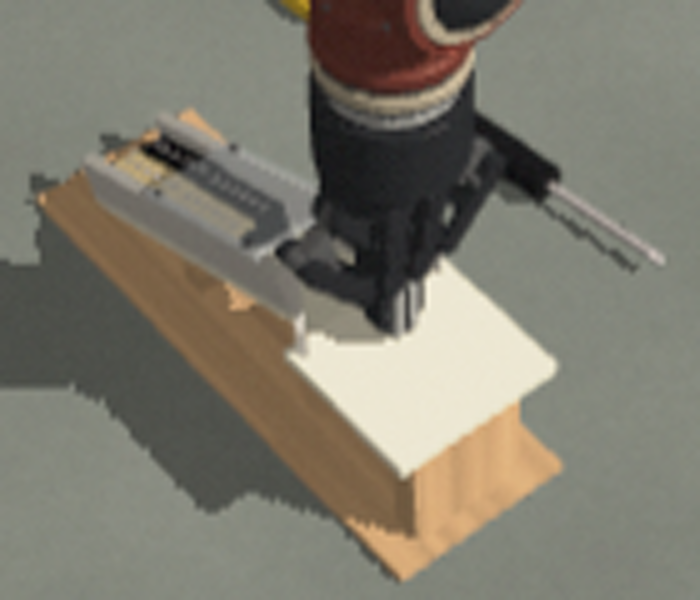

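step_arm(moves=[[0.4,0,0.005,0.04,0],[0.8,0,0.02,0.04,5],[0.8,0,0.045,0.01,6],[0.8,0,0.045,0,6],[0.8,0,0.045,0,6],[0.8,0,0.045,0,6],[0.8,0,0.045,0,6],[0.8,0,0.045,0,6],[0.8,0,0.03,0,2],[0.8,0,0.01,0,0]])

```text
t: 11.55
tool_pos: [0.5915, 0.3457, 0.1999]
tool_rot: [1.46, 2.75, 0.049]
contact_force: [0.4, -0.7, 0.4]
opening: 0.0684
```

```bash
python3 -c "
from h import *
err(.595,.3395,.003,33.2)"
```

```text
t 11.55 pos [0.5915 0.3457 0.1999] need [ 0.0035 -0.0062 -0.1969] turn -0.9 jaw 34.1 open 0.0684 F [ 0.4 -0.7  0.4] q6 -0.17
```

step_arm(moves=[[0.8,0.003,-0.006,-0.05,-0.9],[0.8,0,0,-0.05,0],[0.8,0,0,-0.05,0],[0.8,0,0,-0.025,0],[0.8,0,0,-0.01,0]])

```text
t: 12.18
tool_pos: [0.5963, 0.3368, 0.0131]
tool_rot: [1.486, 2.73, 0.053]
contact_force: [0.1, 0.1, 0.2]
opening: 0.0682
```

```bash
python3 -c "
from h import *
err(.595,.3395,.004,33.2)"
```

```text
t 12.175 pos [0.5963 0.3368 0.0131] need [-0.0013  0.0027 -0.0091] turn 0.3 jaw 32.9 open 0.0682 F [0.1 0.1 0.2] q6 -0.16
```

step_arm(moves=[[0.8,-0.001,0.002,-0.006,0],[0.8,0,0,-0.003,0],[0.3,0,0,0,0],[0.3,0,0,0,0],[0.3,0,0,0,0],[0.3,0,0,0,0]], newtons=40)

```text
t: 12.92
tool_pos: [0.5982, 0.3393, 0.0084]
tool_rot: [1.486, 2.725, 0.061]
contact_force: [0.2, -0.2, -1.3]
opening: 0.0373
```

```bash
python3 -c "
from h import *
err(.595,.3395,.004,33.2)
q=shot('scene','g2')
b=cv2.resize(q['color'][220:340,270:410,::-1],None,fx=5,fy=5,interpolation=cv2.INTER_CUBIC)
cv2.imwrite('pics/g2c.png',b)"
```

```text
t 12.925 pos [0.5982 0.3393 0.0084] need [-0.0032  0.0002 -0.0044] turn 0.4 jaw 32.8 open 0.0373 F [ 0.2 -0.2 -1.3] q6 -0.16
```

View pics/g2c.png

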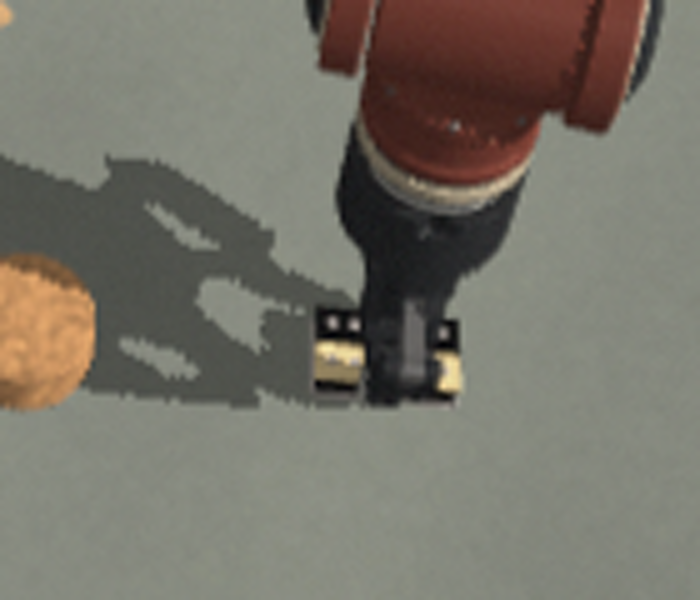

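step_arm(moves=[[0.3,0,0,0.03,0],[0.3,0,0,0.05,0],[0.3,0,0,0.05,0],[0.3,0,-0.02,0.035,-4],[0.3,0,-0.04,0.01,-5],[0.3,0,-0.04,0,-5],[0.3,0,-0.04,0,-5],[0.3,0,-0.04,0,-5],[0.3,0,-0.04,0,-5],[0.3,0,-0.04,0,-5],[0.3,0,-0.04,0,-5],[0.3,0,-0.015,0,-4],[0.3,0,0,0,0]])

```text
t: 14.6
tool_pos: [0.5926, 0.0138, 0.1851]
tool_rot: [2.398, 1.96, 0.031]
contact_force: [0.2, 0.2, -1.5]
opening: 0.0366
```

```bash
python3 -c "
from h import *
err(.5956,.0207,.106,-10)"
```

```text
t 14.6 pos [0.5926 0.0138 0.1851] need [ 0.003   0.0069 -0.0791] turn 1.5 jaw -11.5 open 0.0366 F [ 0.2  0.2 -1.5] q6 0.11
```

step_arm(moves=[[0.3,0.002,0.006,-0.03,1.5],[0.3,0,0,-0.025,0],[0.3,0,0,-0.01,0],[0.3,0,0,-0.002,0]])

```text
t: 15.1
tool_pos: [0.595, 0.0227, 0.1174]
tool_rot: [2.365, 1.999, 0.036]
contact_force: [-0.5, -0.4, -0.9]
opening: 0.0369
```

```bash
python3 -c "
from h import *
err(.5956,.0207,.106,-10)
q=shot('scene','p7s')
b=cv2.resize(q['color'][130:250,160:300,::-1],None,fx=5,fy=5,interpolation=cv2.INTER_CUBIC)
cv2.imwrite('pics/p7c.png',b)"
```

```text
t 15.1 pos [0.595  0.0227 0.1174] need [ 0.0006 -0.002  -0.0114] turn -0.4 jaw -9.6 open 0.0369 F [-0.5 -0.4 -0.9] q6 0.09
```

View pics/p7c.png

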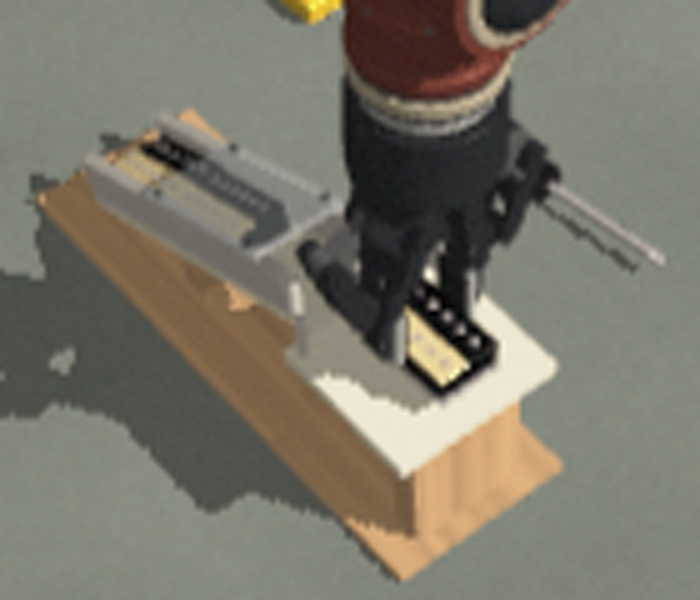

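Expected touch-down near z ≈ 0.106.

step_arm(moves=[[0.3,0,-0.002,-0.006,-0.4],[0.3,0,0,-0.003,0],[0.3,0,0,-0.002,0],[0.3,0,0,-0.001,0]])

```text
t: 15.65
tool_pos: [0.5969, 0.0205, 0.1078]
tool_rot: [2.37, 1.988, 0.041]
contact_force: [0.2, 0.4, -1.7]
opening: 0.0366
```

step_arm(moves=[[0.3,-0.001,0,-0.002,0],[0.3,0,0,-0.001,0]])

```text
t: 15.9
tool_pos: [0.5963, 0.0205, 0.1054]
tool_rot: [2.369, 1.988, 0.042]
contact_force: [-0.4, 0.7, 1.6]
opening: 0.037
```

step_arm(moves=[[0.3,0,0,-0.001,0],[0.65,0,0,0,0],[0.65,0,0,0,0],[0.65,0,0,0.01,0],[0.65,0,0,0.03,0],[0.65,0,0,0.04,0]])

```text
t: 16.65
tool_pos: [0.5941, 0.0206, 0.1836]
tool_rot: [2.373, 1.991, 0.035]
contact_force: [0.3, -0.7, -0.0]
opening: 0.0555
```

step_arm(moves=[[0,0.005,0.03,0,0],[0,0.005,0.036,0,0],[0,0,0,-0.03,0],[0,0,0,-0.03,0],[0,0,0,-0.005,0]])

```text
t: 17.27
tool_pos: [0.6095, 0.0887, 0.1291]
tool_rot: [2.364, 1.982, 0.056]
contact_force: [-0.2, 0.2, -1.3]
opening: -0.0001
```

```bash
python3 -c "
from h import *
rl();err(.6077,.0885,.107,-10)
q=shot('scene','p8s')
b=cv2.resize(q['color'][130:250,160:300,::-1],None,fx=5,fy=5,interpolation=cv2.INTER_CUBIC)
cv2.imwrite('pics/p8c.png',b)"
```

```text
rail x,y 0.0019 0.1174 z 0.1291 jaw -10.0 F [-0.2  0.2 -1.3] t 17.275
t 17.275 pos [0.6095 0.0887 0.1291] need [-0.0018 -0.0002 -0.0221] turn 0.0 jaw -10.0 open -0.0001 F [-0.2  0.2 -1.3] q6 0.22
```

View pics/p8c.png

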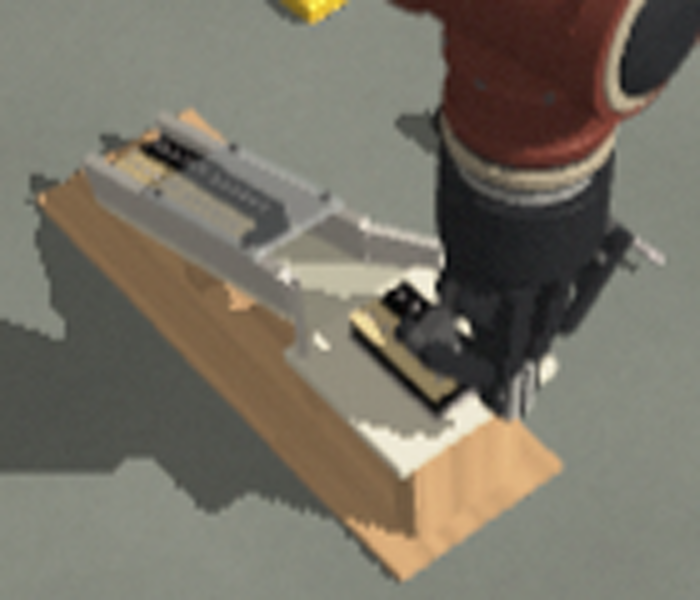

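Pickup lies square on the shelf, cream on +x; the fingers are behind it. Lower and push.

step_arm(moves=[[0,-0.002,0,-0.014,0],[0,-0.001,0,-0.006,0],[0,0,0,-0.002,0]])

```text
t: 17.7
tool_pos: [0.6087, 0.0882, 0.1099]
tool_rot: [2.362, 1.979, 0.063]
contact_force: [0.8, 0.5, -0.4]
opening: 0.0003
```

```bash
python3 -c "
from h import *
rl()"
```

```text
rail x,y 0.0011 0.1169 z 0.1099 jaw -10.1 F [ 0.8  0.5 -0.4] t 17.7
```

step_arm(moves=[[0,-0.002,-0.005,-0.003,0],[0,-0.001,-0.005,-0.001,0],[0,-0.001,-0.005,0,0],[0,-0.001,-0.005,0,0],[0,-0.001,-0.005,0,0],[0,-0.001,-0.005,-0.001,0],[0,-0.001,-0.005,-0.001,0],[0,-0.001,-0.005,0,0],[0,-0.001,-0.005,-0.001,0],[0,-0.001,-0.005,0,0]])

```text
t: 18.95
tool_pos: [0.5978, 0.0347, 0.1038]
tool_rot: [2.361, 1.978, 0.066]
contact_force: [0.0, 1.2, -0.3]
opening: 0.0002
```

```bash
python3 -c "
from h import *
rl()
q=shot('scene','p9s')
b=cv2.resize(q['color'][130:250,160:300,::-1],None,fx=5,fy=5,interpolation=cv2.INTER_CUBIC)
cv2.imwrite('pics/p9c.png',b)"
```

```text
rail x,y -0.0003 0.0622 z 0.1038 jaw -10.1 F [ 0.   1.2 -0.3] t 18.95
```

View pics/p9c.png

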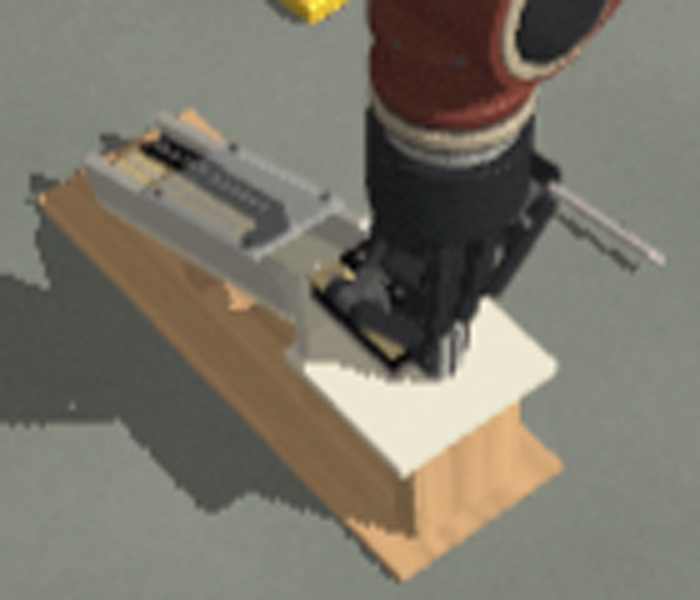

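step_arm(moves=[[0,-0.0005,-0.004,0.001,0],[0,-0.0005,-0.004,0.001,0],[0,-0.0005,-0.004,0,0],[0,-0.0005,-0.004,0,0],[0,-0.0005,-0.003,0,0],[0,-0.0005,-0.003,0,0],[0,-0.0005,-0.003,0,0],[0,-0.0005,-0.003,0,0],[0,-0.0005,-0.003,0,0]])

```text
t: 20.12
tool_pos: [0.593, 0.001, 0.106]
tool_rot: [2.361, 1.977, 0.066]
contact_force: [-0.1, -0.1, -1.0]
opening: 0.0001
```

```bash
python3 -c "
from h import *
rl()
q=shot('scene','p10s')
b=cv2.resize(q['color'][130:250,160:300,::-1],None,fx=5,fy=5,interpolation=cv2.INTER_CUBIC)
cv2.imwrite('pics/p10c.png',b)"
```

```text
rail x,y 0.0008 0.0282 z 0.106 jaw -10.1 F [-0.1 -0.1 -1. ] t 20.125
```

View pics/p10c.png

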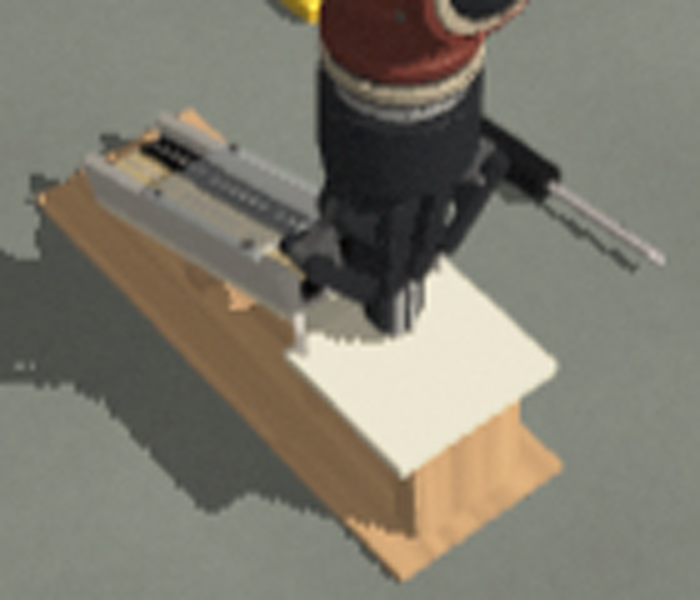

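It has gone under the cover. Back the tool off and look from both cameras.

step_arm(moves=[[0,0,0.02,0.03,0],[0,0,0.05,0.05,0],[0,0,0.06,0.05,0],[0,0,0.06,0.01,0],[0,0,0.06,0,0],[0,0,0.06,0,0],[0,0,0.06,0,0],[0,0,0,0,0],[0,0,0,0,0]])

```text
t: 21.3
tool_pos: [0.5912, 0.3658, 0.2376]
tool_rot: [2.365, 1.973, 0.07]
contact_force: [-0.1, 0.1, 0.9]
opening: -0.0003
```

```bash
python3 -c "
from h import *
rl()
q=shot('scene','f_s');p=shot('top','f_t')
def ov(pic,box,f,name):
    x0,y0,x1,y1=box
    im=cv2.resize(pic['color'][y0:y1,x0:x1,::-1],None,fx=f,fy=f,interpolation=cv2.INTER_CUBIC)
    O=np.array([.5873,-.0266,.098]);X=np.array([.985,-.174,0]);Y=np.array([.174,.985,0]);Z=np.array([0,0,1.])
    s=np.radians(22);D=-Y*np.cos(s)-Z*np.sin(s);N=-Y*np.sin(s)+Z*np.cos(s)
    for k in range(3):
        c=O+D*(227-34.5-69*k)/1000+N*.02
        pts=[((proj(pic,c+i*.019*X+j*.0345*D)-[x0,y0]+.5)*f).astype(int) for i,j in((1,1),(1,-1),(-1,-1),(-1,1))]
        cv2.polylines(im,[np.array(pts)],True,(0,0,255),1)
    cv2.imwrite(name,im)
ov(q,(160,130,300,250),5,'pics/f_sc.png');ov(p,(220,140,365,225),5,'pics/f_tc.png')"
```

```text
rail x,y -0.0645 0.3872 z 0.2376 jaw -10.3 F [-0.1  0.1  0.9] t 21.3
```

View pics/f_sc.png

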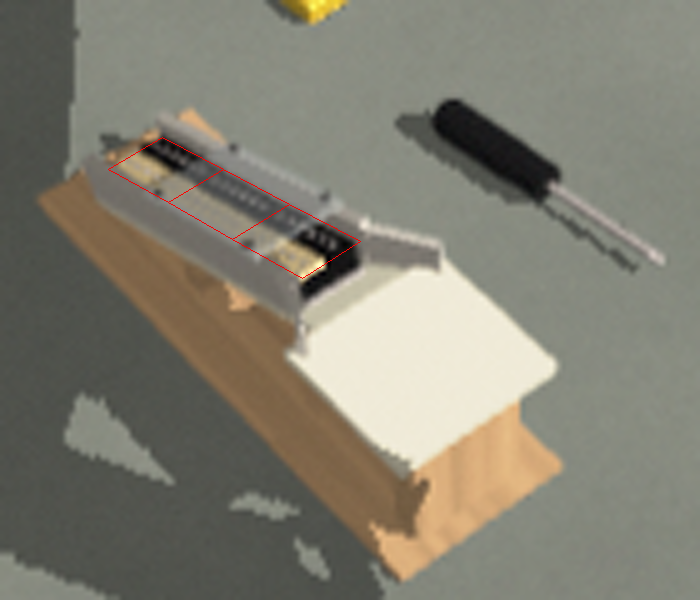

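View pics/f_tc.png

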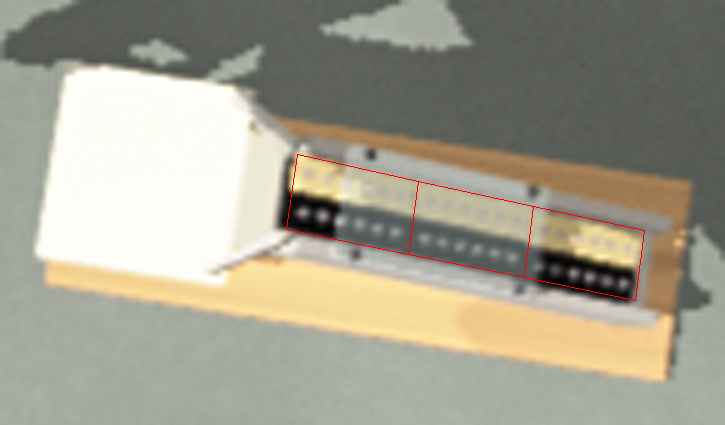

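View pics/f_s.png

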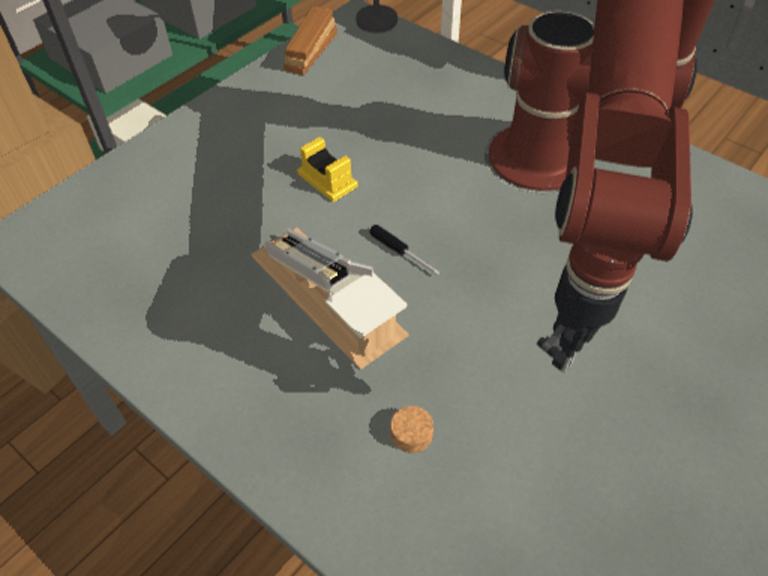

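```bash
python3 -c "
from h import *
p=shot('top','f_t2');q=shot('scene','f_s2')
im=cv2.resize(p['color'][165:203,272:352,::-1],None,fx=10,fy=10,interpolation=cv2.INTER_CUBIC)
cv2.imwrite('pics/z_t.png',cv2.convertScaleAbs(im,alpha=1.5))
im=cv2.resize(q['color'][152:192,176:240,::-1],None,fx=12,fy=12,interpolation=cv2.INTER_CUBIC)
cv2.imwrite('pics/z_s.png',cv2.convertScaleAbs(im,alpha=1.3))"
```

```text
(no output)
```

View pics/z_t.png

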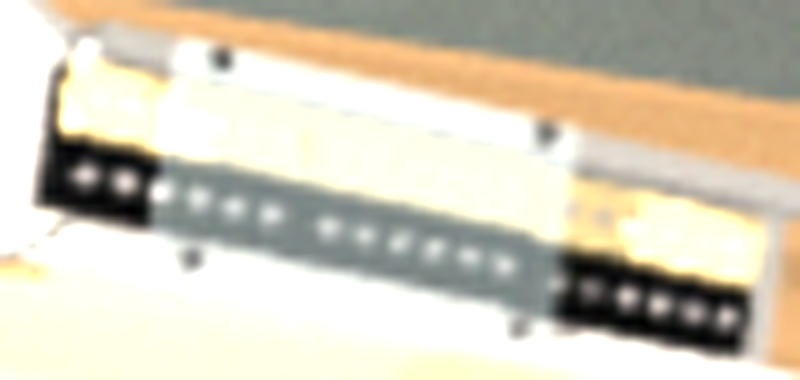

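View pics/z_s.png

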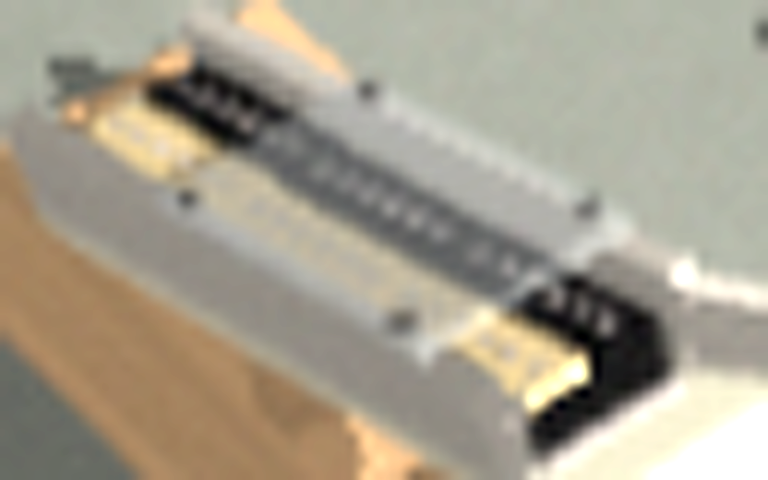

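```bash
python3 -c "
from h import *
print(ctrl.finish_job())"
```

```text
the job is handed in; nothing more can be done
None
```

I loaded both pickups into the rail and handed the job in at about 21 s of the 67 s allowed. No verdict is reported, so the result below rests on my own last pictures.

- **What I did:** I gripped each loose pickup, turned it, set it square on the shelf and let go. I then pushed it over the brow with shut fingers. The forces I read were about 6 N at most, when the first pickup was set down, and about 1 N while pushing. I read them only at the end of each set of moves.
- **Order and facing:** All three pickups lie in one row with their cream coils on the rail's +x side.
- **Closed up:** In the top picture, the pole-piece spacing from one pickup to the next is even to about 1 mm. The outlines I drew for the three slots matched that picture to about 3 mm.
- **One disagreement:** In the scene picture the same outlines sit a few pixels to one side of the pickups. I put this down to camera calibration and did not check further.
- **At rest and clear:** The pickups showed no visible movement between the last two sets of pictures, and the arm was well clear of everything. By eye, the neck rest, cork block and screwdriver had not moved.

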